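# Space the slats of a drying rack with a hooked spacer

## Task

Pick up the orange hooked spacer and step it along the drying rack, starting at the screwed-down end slat: hook each loose slat in turn from nearest to farthest and draw it up until the spacer's thick foot just touches the slat before it, so that all three gaps are equal and the slats lie parallel and flat on both joists. Move the slats only with the spacer, never with the gripper itself, do not disturb the other things, and finally stand the spacer upright on the table beside the rack.

Things in the scene. Friction and masses are not known exactly. Their poses are not given: they have to be found in the camera images.
- rack: fixed slatted drying rack lying on the table: plywood baseboard 180 (x) x 330 (y) x 10 mm, on it two joists along its y, 16 mm wide, centred at x = -52 and +52 mm, their rubber tops 22 mm above the table. Origin: centre of its underside, on the table. The row of slats runs along its y; the fixed end slat is at its -y end. It stands turned by up to 0.25 rad
- end_slat: aluminium slat 150 (x) x 32 (y) x 18 (z) mm with two brass screw heads, fixed across both joists at y = -140 mm of the rack. Origin: centre of its underside, 22 mm above the table. Axes parallel to the rack's
- slat_1: loose aluminium slat 150 (x) x 32 (y) x 18 (z) mm, 0.23 kg, lying across both joists next to the end slat, held by friction alone. Origin: centre of its underside, 22 mm above the table; x along it, y away from the end slat. It starts up to 0.13 rad askew, 35 to 80 mm clear of its neighbours. Well spaced, its origin lies 62 mm (gap 30 mm) from that of the slat before
- slat_2: the same kind of loose slat, second from the end slat; same origin and axes
- slat_3: the same kind of loose slat, farthest from the end slat; same origin and axes
- spacer: orange hooked spacer with black handle, 60 (x) x 72 (y) x 88 (z) mm, 0.14 kg, standing on its feet on the table or on the 2 mm thick white printed sheet at the left. Origin: centre of its underside; z up. Along its y: thick foot -36 to -16 mm, open channel -16 to +26 mm, thin hook +26 to +36 mm, all 60 mm wide in x; feet from z = 0, bridge over the channel from z = 26 to 38 mm
- spacer_grip (a point): middle of the spacer's black handle, at x = y = 0, z = 64 mm of the spacer; handle 50 (x) x 28 (y) mm, z = 38 to 88 mm; grip it across y with the TCP here. Axes as the spacer's
- spacer_face (a point): centre of the thick foot's outer face (x = 0, y = -36, z = 13 mm of the spacer). With the foot toward the end slat, the channel goes over a slat with 10 mm play; drawn toward the end slat the hook drags the slat, and when this face touches the slat before, the gap is 30 mm (20 mm foot + 10 mm play). Pressing hard shoves the earlier loose slats
- water_cup: bystander, leave alone: white tapered plastic cup, 72 mm across, 96 mm tall; origin: centre of its underside
- figure_carton: bystander, leave alone: dark printed figure carton with open flap, 56 x 74 x 147 mm tall; origin: centre of its underside
- figure_warden: bystander, leave alone: painted miniature figure in blue and yellow, 46 x 61 x 67 mm tall; origin: centre of its underside
- sanding_block: bystander, leave alone: red-brown abrasive block, 40 x 68 x 24 mm; origin: centre of its underside
- paint_pot_black: bystander, leave alone: small paint pot with a pale grey lid, 33 mm across, 45 mm tall; origin: centre of its underside
- cement_bottle: bystander, leave alone: white flat bottle with yellow-red label and blue needle cap, 26 x 38 x 106 mm tall; origin: centre of its underside
Mind the look-alikes: they are no part of the job. Leave any turquoise look-alike of the slat_2 alone.

How it is judged (in metres and radians):
On the way, in this order (a step that is already met when the one before it is completed fails the run):
1. the spacer has drawn the first loose slat against the fixed end slat: lowered over it, foot up against the slat before and the gap is 30 mm within 3 mm (y of spacer_face in the frame of slat_1 between -0.05 and -0.034 m and height (world z) of spacer_face below 0.047 m and y of spacer_face in the frame of end_slat between 0.013 and 0.02 m and y of slat_1 in the frame of end_slat between 0.059 and 0.065 m and angle between the x axis of slat_1 and the x axis of end_slat, either way round below 0.06 rad), for 0.05 s.
2. the spacer has drawn the second loose slat against the first: lowered over it, foot up against the slat before and the gap is 30 mm within 3 mm (y of spacer_face in the frame of slat_2 between -0.05 and -0.034 m and height (world z) of spacer_face below 0.047 m and y of spacer_face in the frame of slat_1 between 0.013 and 0.02 m and y of slat_2 in the frame of slat_1 between 0.059 and 0.065 m and angle between the x axis of slat_2 and the x axis of slat_1, either way round below 0.06 rad), for 0.05 s.
3. the spacer has drawn the third loose slat against the second: lowered over it, foot up against the slat before and the gap is 30 mm within 3 mm (y of spacer_face in the frame of slat_3 between -0.05 and -0.034 m and height (world z) of spacer_face below 0.047 m and y of spacer_face in the frame of slat_2 between 0.013 and 0.02 m and y of slat_3 in the frame of slat_2 between 0.059 and 0.065 m and angle between the x axis of slat_3 and the x axis of slat_2, either way round below 0.06 rad), for 0.05 s.
At the end, for the whole second after the job is handed in: slat origins 59 to 65 mm apart along y (gaps 30 mm within 3), neighbours parallel within 0.06 rad, loose slats at rest and flat on the joists; spacer released, upright and at rest on the table itself (underside within 6 mm of its top) (y of slat_1 in the frame of end_slat between 0.059 and 0.065 m and angle between the x axis of slat_1 and the x axis of end_slat, either way round below 0.06 rad and angle between each of slat_1, slat_2, slat_3's own z axis and vertical below 0.05 rad and z of each of slat_1, slat_2, slat_3 in the frame of rack above 0.018 m and linear speed of each of slat_1, slat_2, slat_3, spacer below 0.01 m/s and y of slat_2 in the frame of slat_1 between 0.059 and 0.065 m and angle between the x axis of slat_2 and the x axis of slat_1, either way round below 0.06 rad and y of slat_3 in the frame of slat_2 between 0.059 and 0.065 m and angle between the x axis of slat_3 and the x axis of slat_2, either way round below 0.06 rad and height (world z) of spacer between -0.005 and 0.006 m and angle between spacer's own z axis and vertical below 0.08 rad); the robot touches nothing.
It fails at once if the gripper touches a loose slat (contact force between the fingers and slat_1 above 0.5 N or contact force between the fingers and slat_2 above 0.5 N or contact force between the fingers and slat_3 above 0.5 N).
It fails at once if a bystander is moved by more than 15 mm (distance of any of water_cup, figure_carton, figure_warden, sanding_block, paint_pot_black, cement_bottle from where it was at the start of the episode above 0.015 m).
It also fails if it takes over 67 s, if anything falls off the work surface, if the arm or the gripper's body presses on something with over 40 N, if the wrist force passes 120 N, or if a joint passes its speed limit or range.

## Robot

A 6-joint arm with a two-finger parallel gripper is mounted at the origin on a cart in front of the work surface, level with it; the furniture and walls round the work are solid. World frame = base frame: x ahead of the robot, y to its left, z up, the work surface at z = 0. Lengths are in m, angles in degrees, forces in N, time in s.
With the tool pointing down it reaches from about 0.375 to 0.9 m from the base axis. Payload 3.1 kg.
Tool frame: the origin (TCP) lies between the finger pads, 19 mm behind the fingertips; this is the grasp point; z points along the fingers, y is the line along which they close (so a half turn about z gives the same grasp; the last joint's range is limited). The gripper opens to 87 mm and grips with 3 to 60 N. Pads are 19 mm wide; open, the fingers measure 117 mm over their backs; the gripper's body (75 mm by 190 mm) begins 51 mm behind the grasp point.
Start: joints at [-83.566, 30.224, 82.088, -0, 67.689, -10.227], TCP at [0.179, -0.599, 0.241] pointing down, gripper open.
Joint ranges: [-176.69, 176.69], [-43.24, 126.21], [12.49, 139.97], [-82, 262], [0, 151.66], [-163.58, 163.58]. Speed limits (degrees/s): [159.86, 159.86, 180, 180, 180, 180].

## Interface

Orientations are given as a 3x3 rotation matrix whose columns are the frame's x, y, z axes.
In Python, from rig import read_state, optics, bot gives the robot as it stands. The module is installed in compiled form; this text tells all that it offers.
- The arm moves only by the tool send_rows, never from a script. Its argument "commands" is a list of rows, each a list of 7 numbers: the turn, a rotation vector about the tool's x, y, z in units of 5 degrees (1.0 is 5 degrees), then the shift along the tool's x, y, z in units of 30 mm (1.0 is 30 mm), then the opening, from 0 (shut) to 1 (fully open). In form: [[rx, ry, rz, tx, ty, tz, gripper], ...]. A call has 1 to 20 rows; each row is the pose to reach, as a shift and turn from the pose commanded when the call began, along the tool's axes at that moment; what a row does not reach only later rows make up. A row lasts 1/12 s, in which the tool goes at most 41.7 mm and 7.16 degrees, less where a joint would pass 70% of its speed; a pose out of reach is approached as far as the arm can. A call with a gripper value outside its range is refused whole. The fingers move at their own pace and stop on an object; the grip force is fixed at half the most. Time passes only in rows, so rows that repeat a pose let the fingers close. It gives the time, the measured TCP pose, the force, the opening and the grip force at its end, in the units of the state.
- read_state(): the state, without advancing time (a new reading comes with each control period).
- optics.capture(name): name is "scene" or "side" or "wrist"; returns a dict with "image" (480x640x3 uint8, blue, green, red), "intrinsics" (3x3 intrinsics, pixels), "k1" (the pictures are not rectified: a ray, as slopes to the right and down, at radius r is drawn at 1 + k1 r^2 times it, then the intrinsics apply), "extrinsics" (4x4, takes a point from world to camera coordinates); the wrist camera has in their place "T_tool_cam" (4x4, takes a point from camera to tool coordinates, whose origin is the TCP and whose axes are the flange's). Camera axes: x right, y down, z forward; pixel columns grow to the right and rows downward; lengths in m; the calibration is good to about 2 mm. A picture is of the moment at which its call begins: read the wrist's pose just before it. There is no depth.
- bot.hand_in(): hands the job in; it is judged then, once.
The state is a dict: "time_s": time; "joint_positions": joint angles; "qvel": joint speeds; "tau": joint torques, N m; "position": TCP position; "tcp_rot": TCP orientation; "force": force on the tool from outside, world axes, zero at the start; "moment": the same for the moment, N m; "opening": opening from 0.0 (shut) to 1.0 (fully open); "grasp_force": force on a finger pad.
Only numpy, scipy, OpenCV 4.12 (cv2) and the standard library are available. Lean on these libraries where they do the work, as an engineer would, in place of code of your own. Each camera call takes 0.05 s, during which the arm holds its last target. There are 200 camera calls.

## Working session

There is one attempt and no reset: what is moved stays moved. The work goes in short steps, Python scripts to look and compute and a tool call to move; the robot and the scene stay as the last step left them, time stands still between calls to the robot, and variables do not carry over. Pictures are saved under pics/ and viewed, at most 10 in all, crops included, and the job is handed in when it is done.

Besides the shell and the picture viewer there is one more tool, called by a JSON object that holds its "api" and its "payload". send_rows: Moves the arm, as the interface text tells. Its arguments: {"type":"object","properties":{"commands":{"type":"array","items":{"type":"array","items":{"type":"number"}}}},"required":["commands"]}

```bash
mkdir -p pics; ls
cat > h.py <<'E'
import numpy as np, cv2, json
from rig import read_state, optics, bot
def cap(name):
    s=read_state(); c=optics.capture(name)
    if name=='wrist':
        T=np.eye(4); T[:3,:3]=np.array(s['tcp_rot']); T[:3,3]=s['position']
        E=np.linalg.inv(T@np.array(c['T_tool_cam']))
    else: E=np.array(c['extrinsics'])
    return dict(im=c['image'],K=np.array(c['intrinsics']),k1=c['k1'],E=E)
def ray(c,u,v):
    K=c['K']; d=np.array([(u-K[0,2])/K[0,0],(v-K[1,2])/K[1,1]]); p=d.copy()
    for _ in range(20): p=d/(1+c['k1']*(p@p))
    R=c['E'][:3,:3]; o=-R.T@c['E'][:3,3]; return o,R.T@np.array([p[0],p[1],1])
def onz(c,u,v,z):
    o,d=ray(c,u,v); return o+d*(z-o[2])/d[2]
def proj(c,P):
    P=np.atleast_2d(P); q=P@c['E'][:3,:3].T+c['E'][:3,3]; s=q[:,:2]/q[:,2:]
    s=s*(1+c['k1']*(s**2).sum(1,keepdims=True)); return s*[c['K'][0,0],c['K'][1,1]]+c['K'][:2,2]
def tri(c1,p1,c2,p2):
    o1,d1=ray(c1,*p1); o2,d2=ray(c2,*p2)
    t=np.linalg.lstsq(np.c_[d1,-d2],o2-o1,rcond=None)[0]
    a,b=o1+d1*t[0],o2+d2*t[1]; return (a+b)/2,np.linalg.norm(a-b)
def save(c,n):
    np.savez('pics/'+n+'.npz',**c); cv2.imwrite('pics/'+n+'.png',c['im'])
def load(n): 
    f=np.load('pics/'+n+'.npz'); return {k:f[k] for k in f}
E
python3 - <<'E'
from h import *
for n in('scene','side','wrist'): 
    c=cap(n); save(c,n+'0'); print(n,c['E'].round(3).tolist(),c['K'].round(1).tolist(),c['k1'])
print(read_state())
E
```

```text
pics
scene [[-0.533, -0.846, 0.024, 0.351], [-0.428, 0.245, -0.87, 0.26], [0.73, -0.474, -0.493, 1.098], [0.0, 0.0, 0.0, 1.0]] [[540.7, 0.0, 317.1], [0.0, 540.7, 243.7], [0.0, 0.0, 1.0]] -0.008964182642571651
side [[-0.997, -0.069, -0.02, 0.551], [-0.007, 0.378, -0.926, 0.041], [0.071, -0.923, -0.378, 1.74], [0.0, 0.0, 0.0, 1.0]] [[606.1, 0.0, 331.8], [0.0, 606.1, 247.7], [0.0, 0.0, 1.0]] -0.025316460843516485
wrist [[0.287, -0.958, -0.003, -0.623], [-0.917, -0.276, 0.288, -0.035], [-0.277, -0.08, -0.958, 0.393], [0.0, 0.0, 0.0, 1.0]] [[372.7, 0.0, 315.3], [0.0, 372.7, 238.5], [0.0, 0.0, 1.0]] -0.06056143767132731
{'time_s': 0.15, 'joint_positions': array([-8.35651602e+01,  3.02675276e+01,  8.21394465e+01, -4.58098752e-04,
        6.76916780e+01, -1.02275497e+01]), 'qvel': array([-0.10471268, -0.14983735, -0.18902199,  0.13342014, -0.00217219,
        0.05781976]), 'tau': array([ 7.83150463e-04, -4.40431166e+01, -1.76841670e+01,  6.33104704e-02,
        5.52943989e-02, -1.01868268e-04]), 'position': array([ 0.17916916, -0.59820291,  0.2404883 ]), 'tcp_rot': array([[ 9.58010078e-01,  2.86734460e-01, -2.00318493e-04],
       [ 2.86734375e-01, -9.58008598e-01,  1.71012852e-03],
       [ 2.98445939e-04, -1.69575855e-03, -9.99998518e-01]]), 'force': array([-0.13649553,  0.73958359, -0.31112411]), 'moment': array([ 0.0358844 ,  0.05915556, -0.00427577]), 'grasp_force': 0.0, 'opening': 0.9978015226469947}
```

View pics/scene0.png

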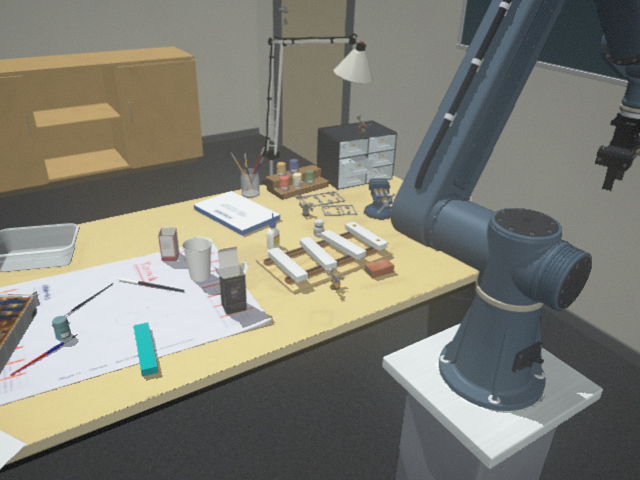

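View pics/side0.png

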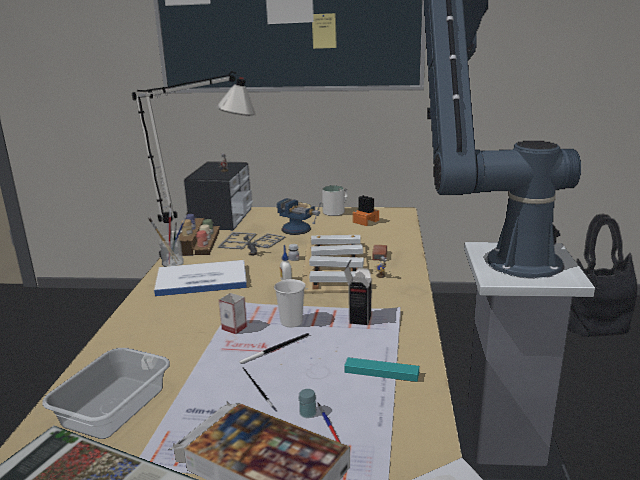

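Scene: four slats at (288,264), (318,254), (343,244), (367,236), the last one apparently bearing screws. The spacer is hidden behind the arm. Side: the orange spacer with black handle is at (366,211), and the turquoise look-alike slat at (382,369) is left alone.

Run:
```python
from h import *
s=load('scene0');d=load('side0')
for p in [(288,262),(318,252),(343,243),(367,234)]: print('slat',onz(s,*p,.04).round(3))
for p in [(366,217)]: print('spacer',onz(d,*p,.03).round(3))
for p in [(381,268),(379,252)]: print('side',onz(d,*p,.03).round(3))
a=cv2.resize(s['im'][190:310,230:420],None,fx=4,fy=4,interpolation=2)[:, :760]
b=cv2.resize(d['im'][185:305,250:420],None,fx=4,fy=4,interpolation=2)
cv2.imwrite('pics/crop.png',cv2.resize(np.vstack([a[:, :680],b]),None,fx=.62,fy=.62))
```

```text
slat [0.519 0.176 0.04 ]
slat [0.523 0.083 0.04 ]
slat [ 0.53  -0.001  0.04 ]
slat [ 0.539 -0.089  0.04 ]
spacer [ 0.457 -0.298  0.03 ]
side [0.409 0.119 0.03 ]
side [0.414 0.006 0.03 ]
```

View pics/crop.png

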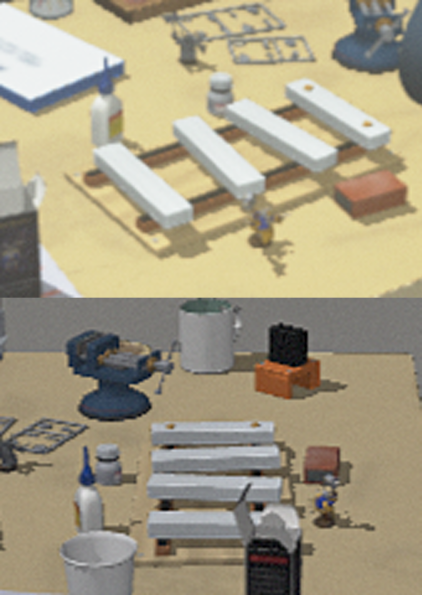

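The end slat shows brass screws at its -y end. The spacer is at about (0.457, -0.298), past that end.

```bash
cat >> h.py <<'E'
def goto(p,yaw_y,rows=True):
    """target: TCP p, tool y axis direction (deg, world) -> row in commanded units from the measured pose, tool down"""
    s=read_state(); R=np.array(s['tcp_rot']); 
    y=np.array([np.cos(np.radians(yaw_y)),np.sin(np.radians(yaw_y)),0]); z=np.array([0,0,-1.]); Rt=np.c_[np.cross(y,z),y,z]
    from scipy.spatial.transform import Rotation as Ro
    rv=np.degrees(Ro.from_matrix(R.T@Rt).as_rotvec())/5; t=R.T@(np.array(p)-s['position'])/.03
    return np.r_[rv,t].round(3).tolist(), np.linalg.norm(t)*30/41.7, np.linalg.norm(rv)*5/7.16
E
python3 - <<'E'
from h import *
c=load('wrist0');E=c['E'];print('cam-tcp world',(-E[:3,:3].T@E[:3,3]-read_state()['position']).round(3))
for a in(-90,90,-85): print(a,goto([.50,-.15,.36],a))
E
```

```text
cam-tcp world [0.077 0.023 0.144]
-90 ([-0.02, -0.001, 3.333, 14.53, -11.253, -3.96], np.float64(13.525292920175184), np.float64(2.3272142011962718))
90 ([0.001, -0.028, -32.667, 14.53, -11.253, -3.96], np.float64(13.525292920175184), np.float64(22.81249197199668))
-85 ([-0.02, -0.001, 2.333, 14.53, -11.253, -3.96], np.float64(13.525292920175184), np.float64(1.628907751593691))
```

{"api": "send_rows", "payload": {"commands": [[0,0,3.33,14.5,-11.25,-4,1],[0,0,3.33,14.5,-11.25,-4,1],[0,0,3.33,14.5,-11.25,-4,1],[0,0,3.33,14.5,-11.25,-4,1],[0,0,3.33,14.5,-11.25,-4,1],[0,0,3.33,14.5,-11.25,-4,1],[0,0,3.33,14.5,-11.25,-4,1],[0,0,3.33,14.5,-11.25,-4,1],[0,0,3.33,14.5,-11.25,-4,1],[0,0,3.33,14.5,-11.25,-4,1],[0,0,3.33,14.5,-11.25,-4,1],[0,0,3.33,14.5,-11.25,-4,1],[0,0,3.33,14.5,-11.25,-4,1],[0,0,3.33,14.5,-11.25,-4,1],[0,0,3.33,14.5,-11.25,-4,1],[0,0,3.33,14.5,-11.25,-4,1],[0,0,3.33,14.5,-11.25,-4,1],[0,0,3.33,14.5,-11.25,-4,1]]}}

```text
time_s: 1.65
position: [0.4983, -0.1516, 0.3606]
tcp_rot: [[1.0, -0.001, -0.002], [-0.001, -1.0, 0.0], [-0.002, -0.0, -1.0]]
force: [-0.3, 0.5, -0.1]
opening: 1.001
grasp_force: 0.0
```

Run:
```python
from h import *
print(read_state()['position'],read_state()['time_s'])
for n in('scene','side','wrist'): save(cap(n),n+'1')
```

```text
[ 0.4982902  -0.15157168  0.36062746] 1.65
```

View pics/wrist1.png

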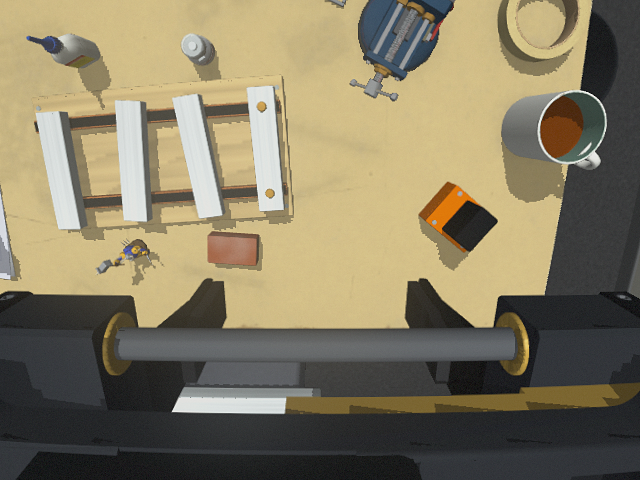

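Wrist view: the slats stand at columns 60, 132, 198 and 264, the last with brass screws. The spacer is at (458,216), turned about 40°. I still have to tell its thick foot from its thin hook.

Run:
```python
from h import *
a=cv2.resize(load('wrist1')['im'][165:265,400:510],(420,380),interpolation=2)
d=load('side0');b=cv2.resize(d['im'][190:230,345:387],(380,380),interpolation=2)
s=load('scene1');p=proj(s,[.457,-.298,.04])[0];print(p)
x,y=p.astype(int);x=min(max(x,40),600);y=min(max(y,40),440)
c=cv2.resize(s['im'][y-35:y+35,x-40:x+40],(400,200),interpolation=2)
cv2.imwrite('pics/c2.png',np.vstack([np.hstack([a,b]),np.pad(c,((0,0),(0,400),(0,0)))]))
```

```text
[442.38855023 228.60829631]
```

View pics/c2.png

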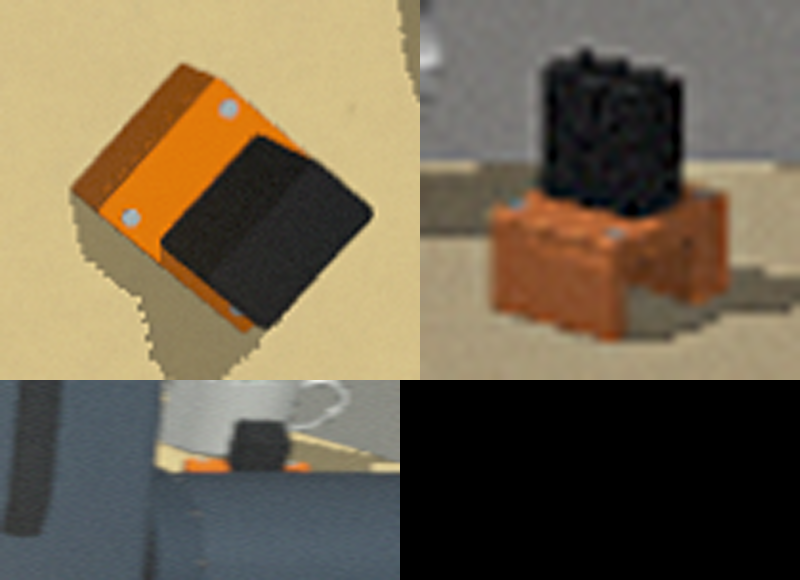

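Run:
```python
from h import *
from scipy.optimize import least_squares
w=load('wrist1');d=load('side0')
A,B,A2,B2=[(400+x/3.818,165+y/3.8) for x,y in [(215,80),(98,210),(183,63),(72,188)]]
for p,z in((A,.038),(B,.038),(A2,0),(B2,0)): print(onz(w,*p,z).round(4))
# handle top corners in crop (model pts in frame with near face at +v), u along face
H=[(400+x/3.818,165+y/3.8) for x,y in [(262,137),(162,242),(373,212),(268,328)]]
def model(q):  # x,y,yaw of +v (face toward camera)
    v=np.array([np.cos(q[2]),np.sin(q[2]),0]);u=np.array([v[1],-v[0],0]);o=np.array([q[0],q[1],0]);k=np.array([0,0,1])
    f=lambda a,b,z:o+u*a+v*b+k*z
    return f
pts=[(-.03,.036,.038),(.03,.036,.038),(-.03,.036,0),(.03,.036,0),(-.025,-.014,.088),(.025,-.014,.088)]
obs=np.array([A,B,A2,B2,H[2],H[3]])
best=None
for y0 in np.arange(0,6.28,.5):
  r=least_squares(lambda q:(proj(w,[model(q)(*p) for p in pts])-obs).ravel(),[.46,-.3,y0])
  if best is None or r.cost<best.cost: best=r
q=best.x;print(q,np.degrees(q[2]),best.cost,best.fun.round(1));np.save('spq.npy',q)
# project candidate channel edges at right side in side image
f=model(q)
for nm,e in(('near=foot',(.036,.016,-.026,-.036)),('near=hook',(.036,.026,-.016,-.036))):
  for a in(-.03,.03):
    print(nm,a,[((proj(d,f(a,b,z))[0]-[345,190])*[380/42,9.5]+[420,0]).round(0).tolist() for b in e for z in(0,.026)])
```

```text
[ 0.5067 -0.3294  0.038 ]
[ 0.462  -0.2937  0.038 ]
[ 0.5069 -0.3316  0.    ]
[ 0.4608 -0.295   0.    ]
[ 0.48319341 -0.31571576 -2.33173573] -133.59861654220916 3625.8890109494173 [ 23.1  20.7  18.9  18.7  20.1  19.4  16.9  16.7 -30.9 -31.7 -36.1 -31.2]
near=foot -0.03 [[552.0, 276.0], [552.0, 208.0], [515.0, 289.0], [515.0, 221.0], [436.0, 317.0], [435.0, 249.0], [417.0, 324.0], [416.0, 255.0]]
near=foot 0.03 [[665.0, 315.0], [665.0, 246.0], [628.0, 328.0], [628.0, 260.0], [548.0, 358.0], [548.0, 288.0], [529.0, 365.0], [528.0, 295.0]]
near=hook -0.03 [[552.0, 276.0], [552.0, 208.0], [534.0, 282.0], [534.0, 215.0], [455.0, 310.0], [454.0, 242.0], [417.0, 324.0], [416.0, 255.0]]
near=hook 0.03 [[665.0, 315.0], [665.0, 246.0], [646.0, 321.0], [646.0, 253.0], [567.0, 351.0], [567.0, 281.0], [529.0, 365.0], [528.0, 295.0]]
```

Run:
```python
from h import *
from scipy.optimize import least_squares
w=load('wrist1');d=load('side0')
g=lambda x,y:(400+x/3.818,165+y/3.8)
def model(q):
    v=np.array([np.cos(q[2]),np.sin(q[2]),0]);u=np.array([v[1],-v[0],0]);o=np.array([q[0],q[1],0]);k=np.array([0,0,1])
    return lambda a,b,z:o+u*a+v*b+k*z
pts=[(.03,.036,.038),(-.03,.036,.038),(.03,.036,0),(-.03,.036,0),(.025,-.014,.088),(-.025,-.014,.088),(.025,.014,.088)]
obs=np.array([g(*p) for p in[(215,80),(98,210),(183,63),(72,188),(373,212),(268,328),(310,155)]])
r=least_squares(lambda q:(proj(w,[model(q)(*p) for p in pts])-obs).ravel(),[.46,-.33,.85])
q=r.x;print(q,np.degrees(q[2]),r.cost,r.fun.round(1))
np.save('spq.npy',q);f=model(q)
for nm,e in(('near=foot',(.036,.016,-.026,-.036)),('near=hook',(.036,.026,-.016,-.036))):
  for a in(-.03,.03):
    print(nm,a,[((proj(d,f(a,b,z))[0]-[345,190])*[380/42,9.5]+[420,0]).round(0).tolist() for b in e for z in(0,.026)])
```

```text
[ 0.46278996 -0.33966053  0.91461214] 52.40341568872667 8.816848766309807 [ 0.2 -1.4 -0.8  0.8 -1.5 -1.2 -1.5 -0.1  1.8 -0.1 -0.2  1.6  1.6  0.5]
near=foot -0.03 [[599.0, 342.0], [599.0, 272.0], [632.0, 326.0], [632.0, 258.0], [701.0, 295.0], [701.0, 227.0], [717.0, 288.0], [717.0, 220.0]]
near=foot 0.03 [[475.0, 306.0], [474.0, 238.0], [509.0, 291.0], [508.0, 224.0], [578.0, 261.0], [578.0, 194.0], [594.0, 254.0], [594.0, 187.0]]
near=hook -0.03 [[599.0, 342.0], [599.0, 272.0], [615.0, 334.0], [616.0, 265.0], [684.0, 303.0], [685.0, 234.0], [717.0, 288.0], [717.0, 220.0]]
near=hook 0.03 [[475.0, 306.0], [474.0, 238.0], [492.0, 299.0], [491.0, 231.0], [561.0, 268.0], [561.0, 201.0], [594.0, 254.0], [594.0, 187.0]]
```

Shifted to the observed corners, the projected edges favour "near = hook" (channel at 628–690), so the spacer's y axis points at about 52°. I'll confirm that from the scene camera once it is held. Next come the slat poses and the grasp move.

```bash
cat >> h.py <<'E'
def slats(c,roi=None,thr=150):
    """white slats on plane z=.040: centre, yaw of y axis (deg), size"""
    im=cv2.GaussianBlur(c['im'],(3,3),0); hsv=cv2.cvtColor(im,cv2.COLOR_BGR2HSV)
    m=((hsv[...,1]<45)&(hsv[...,2]>thr)).astype(np.uint8)
    m=cv2.morphologyEx(m,cv2.MORPH_CLOSE,np.ones((5,5)))
    out=[]
    for k in cv2.findContours(m,cv2.RETR_EXTERNAL,cv2.CHAIN_APPROX_NONE)[0]:
        if cv2.contourArea(k)<1200: continue
        P=np.array([onz(c,u,v,.040)[:2] for u,v in k[:,0]])
        (x,y),(a,b),th=cv2.minAreaRect((P*1000).astype(np.float32))
        L,W=max(a,b),min(a,b)
        if not(110<L<175 and 20<W<50): continue
        if a<b: th+=90          # direction of the long axis
        th=(th+90)%180-90
        out.append((round(x/1000,4),round(y/1000,4),round(th,2),round(L),round(W)))
    return sorted(out,key=lambda t:t[1])
E
python3 - <<'E'
from h import *
w=load('wrist1')
for t in(130,150,175,200): print(t,slats(w,thr=t))
q=np.load('spq.npy')
print(goto([q[0],q[1],.20],np.degrees(q[2])-180), read_state()['joint_positions'].round(1))
s=load('scene0')
for p in [(233,310),(277,246),(339,292),(197,282)]: print(onz(s,*p,0).round(3))
E
```

```text
130 [(0.5504, -0.0924, 3.07, 150, 38), (0.5415, -0.0057, 7.77, 150, 33), (0.5371, 0.0796, -3.65, 150, 32), (0.53, 0.178, 0.78, 157, 33)]
150 [(0.5507, -0.09, 1.0, 150, 37), (0.5414, -0.0055, 7.69, 150, 32), (0.5371, 0.0798, -3.78, 150, 32), (0.53, 0.1783, 0.78, 157, 32)]
175 [(0.5508, -0.0899, 0.92, 150, 37), (0.5417, -0.0054, 7.67, 150, 31), (0.5371, 0.08, -3.74, 150, 31), (0.5302, 0.1787, 0.9, 157, 31)]
200 [(0.5506, -0.0893, 3.48, 149, 31), (0.542, -0.0049, 7.71, 149, 31), (0.5371, 0.0804, -3.7, 150, 30), (0.5268, 0.1789, 0.78, 150, 31)]
([0.0, 0.011, 7.498, -1.174, 6.269, 5.361], np.float64(5.994285707193215), np.float64(5.235704489348901)) [-29.2  14.9  87.4  -0.   77.8  60.9]
[0.454 0.36  0.   ]
[0.666 0.128 0.   ]
[0.39  0.105 0.   ]
[0.606 0.389 0.   ]
```

{"api": "send_rows", "payload": {"commands": [[0,0,1.3,-1.17,6.27,5.36,1],[0,0,2.6,-1.17,6.27,5.36,1],[0,0,3.9,-1.17,6.27,5.36,1],[0,0,5.2,-1.17,6.27,5.36,1],[0,0,6.5,-1.17,6.27,5.36,1],[0,0,7.5,-1.17,6.27,5.36,1],[0,0,7.5,-1.17,6.27,5.36,1],[0,0,7.5,-1.17,6.27,5.36,1],[0,0,7.5,-1.17,6.27,5.36,1]]}}

```text
time_s: 2.55
position: [0.4637, -0.339, 0.2005]
tcp_rot: [[0.793, -0.609, -0.0], [-0.609, -0.793, 0.001], [-0.001, -0.001, -1.0]]
force: [-0.2, 0.8, 0.1]
opening: 0.997
grasp_force: 0.0
```

Run:
```python
from h import *
save(cap('wrist'),'wrist2')
q=np.load('spq.npy'); w=load('wrist2')
print(goto([q[0],q[1],.064],np.degrees(q[2])-180))
import numpy as np
v=np.array([np.cos(q[2]),np.sin(q[2])]);u=np.array([v[1],-v[0]])
im=w['im'].copy()
for a,b,z in[(.03,.036,.038),(-.03,.036,.038),(.03,-.036,.038),(.025,.014,.088),(-.025,.014,.088),(.025,-.014,.088),(-.025,-.014,.088),(.03,.036,0),(.03,-.036,0)]:
    p=proj(w,[*(q[:2]+u*a+v*b),z])[0]; cv2.circle(im,(int(p[0]),int(p[1])),3,(255,0,255),1)
cv2.imwrite('pics/w2.png',im)
```

```text
([-0.003, -0.009, 0.025, -0.02, 0.059, 4.574], np.float64(3.291292134601115), np.float64(0.018919275700690442))
```

View pics/w2.png

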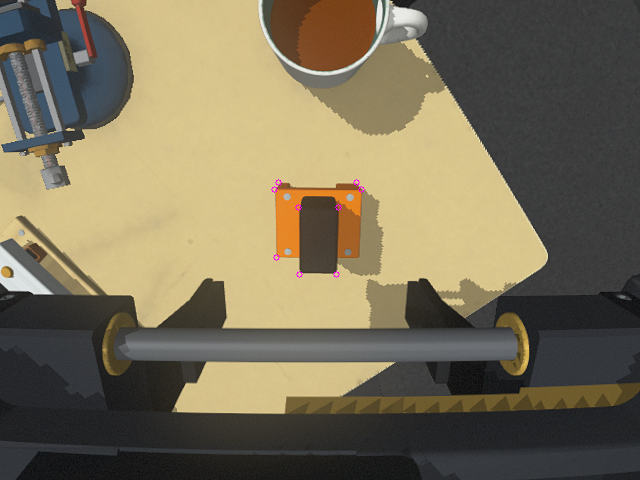

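The wrist view shows the feet at row 185: a thin one at columns 278–290 (hook, +v side) and a thick one at 337–358. So spacer y points at 52.4°, as thought, and the outline matches the prediction. Now I grasp it.

{"api": "send_rows", "payload": {"commands": [[0,0,0,0,0.06,1.2,1],[0,0,0,0,0.06,2.4,1],[0,0,0,0,0.06,3.6,1],[0,0,0,0,0.06,4.57,1],[0,0,0,0,0.06,4.57,1],[0,0,0,0,0.06,4.57,0.6],[0,0,0,0,0.06,4.57,0.3],[0,0,0,0,0.06,4.57,0],[0,0,0,0,0.06,4.57,0],[0,0,0,0,0.06,4.57,0],[0,0,0,0,0.06,4.57,0],[0,0,0,0,0.06,4.57,0]]}}

```text
time_s: 3.6
position: [0.4633, -0.3405, 0.0641]
tcp_rot: [[0.793, -0.609, 0.001], [-0.609, -0.793, -0.001], [0.001, 0.0, -1.0]]
force: [-0.2, 0.2, 0.1]
opening: 0.555
grasp_force: 0.0
```

{"api": "send_rows", "payload": {"commands": [[0,0,0,0,0,0,0],[0,0,0,0,0,0,0],[0,0,0,0,0,0,0],[0,0,0,0,0,0,0],[0,0,0,0,0,0,0],[0,0,0,0,0,0,0],[0,0,0,0,0,0,0],[0,0,0,0,0,0,0]]}}

```text
time_s: 4.27
position: [0.463, -0.3403, 0.0633]
tcp_rot: [[0.793, -0.609, -0.0], [-0.609, -0.793, -0.0], [-0.0, 0.0, -1.0]]
force: [-1.3, -1.0, -0.0]
opening: 0.317
grasp_force: 30.0
```

{"api": "send_rows", "payload": {"commands": [[0,0,0,0,0,-1.3,0],[0,0,0,0,0,-2.6,0],[0,0,0,0,0,-3.9,0],[0,0,0,0,0,-5.2,0],[0,0,0,0,0,-6.5,0],[0,0,0,0,0,-7.8,0],[0,0,0,0,0,-8,0]]}}

```text
time_s: 4.85
position: [0.4656, -0.3426, 0.3108]
tcp_rot: [[0.794, -0.608, 0.01], [-0.608, -0.794, -0.01], [0.014, 0.002, -1.0]]
force: [-0.2, -0.8, -0.6]
opening: 0.32
grasp_force: 30.0
```

Run:
```python
from h import *
print(goto([.47,.04,.32],-86.2))
```

```text
([0.081, -0.146, -8.255, -7.639, -10.208, -0.434], np.float64(9.177921573101353), np.float64(5.765952535720408))
```

{"api": "send_rows", "payload": {"commands": [[0,0,-1.2,-7.64,-10.2,-0.5,0],[0,0,-2.4,-7.64,-10.2,-0.5,0],[0,0,-3.6,-7.64,-10.2,-0.5,0],[0,0,-4.8,-7.64,-10.2,-0.5,0],[0,0,-6,-7.64,-10.2,-0.5,0],[0,0,-7.2,-7.64,-10.2,-0.5,0],[0,0,-8.26,-7.64,-10.2,-0.5,0],[0,0,-8.26,-7.64,-10.2,-0.5,0],[0,0,-8.26,-7.64,-10.2,-0.5,0],[0,0,-8.26,-7.64,-10.2,-0.5,0],[0,0,-8.26,-7.64,-10.2,-0.5,0],[0,0,-8.26,-7.64,-10.2,-0.5,0],[0,0,-8.26,-7.64,-10.2,-0.5,0],[0,0,-8.26,-7.64,-10.2,-0.5,0],[0,0,-8.26,-7.64,-10.2,-0.5,0]]}}

```text
time_s: 6.1
position: [0.4676, 0.0406, 0.3181]
tcp_rot: [[0.998, 0.064, -0.0], [0.064, -0.998, -0.0], [-0.0, 0.0, -1.0]]
force: [1.0, -0.2, -0.9]
opening: 0.324
grasp_force: 30.0
```

Run:
```python
from h import *
print(read_state()['position'])
c=cap('wrist');save(c,'wrist3')
for t in(150,175,200): print(t,slats(c,thr=t))
```

```text
[0.46755114 0.04060715 0.31809345]
150 [(0.55, -0.0897, 3.46, 150, 32), (0.5415, -0.0053, 7.71, 150, 33), (0.5371, 0.0795, -3.69, 150, 32), (0.5267, 0.1779, 0.43, 150, 33)]
175 [(0.5502, -0.0899, 3.42, 149, 32), (0.5418, -0.0054, 7.63, 150, 32), (0.5371, 0.0796, -3.69, 150, 32), (0.5267, 0.1786, 0.83, 150, 33), (0.407, 0.3585, 84.64, 140, 47)]
200 [(0.5502, -0.0902, 3.46, 149, 31), (0.5421, -0.0059, 7.72, 149, 31), (0.5374, 0.0797, -3.66, 149, 32), (0.5271, 0.1783, 0.31, 149, 32), (0.4067, 0.3594, 85.11, 139, 45)]
```

View pics/wrist3.png

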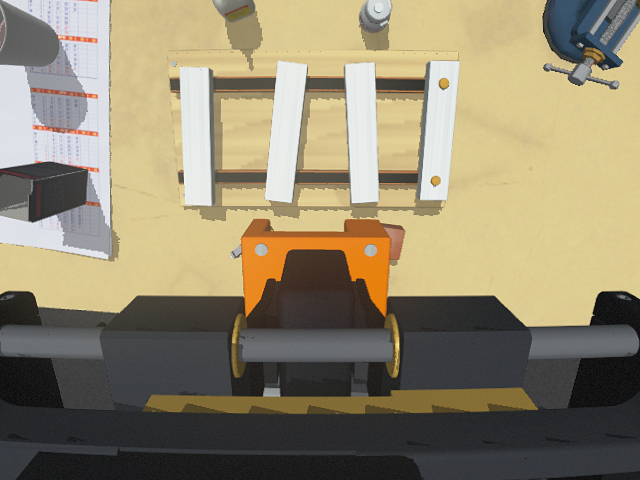

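The wrist view shows the spacer held straight, with its thick foot on the right (-y) side. The slats measure the same as before. Next I hover over slat 1.

```bash
cat >> h.py <<'E'
END=np.array([.5502,-.0900]); RY=3.46
ey=np.array([-np.sin(np.radians(RY)),np.cos(np.radians(RY))]); ex=np.array([ey[1],-ey[0]])
def rk(x,y): d=np.array([x,y])-END; return round(d@ex*1000,1),round(d@ey*1000,1)   # across, along (mm)
def tgt(al,ac,yaw,z): # mm, mm, deg, m
    return goto([*(END+ey*al/1000+ex*ac/1000),z],yaw-90)[0]
E
python3 - <<'E'
from h import *
for s in[(.5418,-.0055,7.7),(.5371,.0796,-3.69),(.5268,.1783,.6)]: print(rk(*s[:2]),s[2]-RY)
print(tgt(85-5,-2,7.0,.14)); print(rk(.542,.05))
E
```

```text
(np.float64(-3.3), np.float64(84.9)) 4.24
(np.float64(-2.8), np.float64(170.1)) -7.15
(np.float64(-7.2), np.float64(269.2)) -2.86
[0.001, 0.004, -0.666, 2.415, 1.859, 5.938]
(np.float64(0.3), np.float64(140.2))
```

{"api": "send_rows", "payload": {"commands": [[0,0,-0.67,2.42,1.86,1,0],[0,0,-0.67,2.42,1.86,2,0],[0,0,-0.67,2.42,1.86,3,0],[0,0,-0.67,2.42,1.86,4,0],[0,0,-0.67,2.42,1.86,5,0],[0,0,-0.67,2.42,1.86,5.94,0],[0,0,-0.67,2.42,1.86,5.94,0],[0,0,-0.67,2.42,1.86,5.94,0],[0,0,-0.67,2.42,1.86,5.94,0],[0,0,-0.67,2.42,1.86,5.94,0]]}}

```text
time_s: 6.98
position: [0.5453, -0.0093, 0.1424]
tcp_rot: [[0.992, 0.124, 0.005], [0.124, -0.992, -0.001], [0.005, 0.002, -1.0]]
force: [0.1, -0.5, -0.6]
opening: 0.321
grasp_force: 30.0
```

Run:
```python
from h import *
s=read_state();print(rk(*s['position'][:2]),s['position'][2],s['qvel'].round(1)); print(tgt(80,-2,7,.0815)); save(cap('wrist'),'w4')
save(cap('scene'),'s4');c=load('s4')
p=proj(c,[.54,-.01,.06])[0].astype(int);print(p)
a=c['im'][p[1]-60:p[1]+60,p[0]-80:p[0]+80]
cv2.imwrite('pics/c4.png',np.vstack([cv2.resize(a,(480,360),interpolation=2),cv2.resize(load('w4')['im'][160:400],(480,180))]))
```

```text
(np.float64(-0.0), np.float64(80.8)) 0.1423792570662531 [ 0.3 -0.6  0.1 -0.  -0.   0.1]
[0.019, -0.052, 0.029, -0.076, 0.019, 2.029]
[343 234]
```

View pics/c4.png

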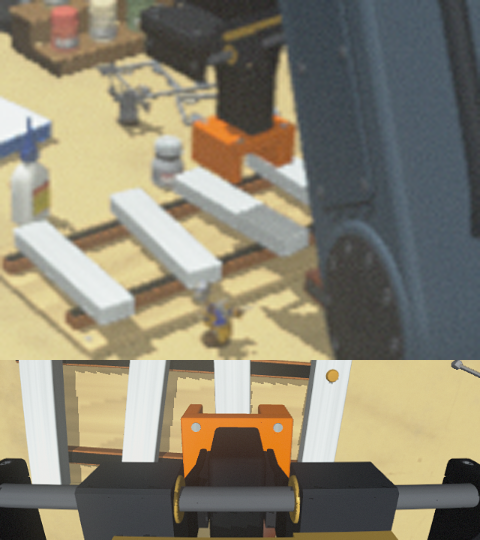

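The channel (columns 200–258 of the crop) sits over slat 1 (213–250), so I lower.

{"api": "send_rows", "payload": {"commands": [[0,0,0,0,0,0.5,0],[0,0,0,0,0,1,0],[0,0,0,0,0,1.5,0],[0,0,0,0,0,1.98,0],[0,0,0,0,0,1.98,0],[0,0,0,0,0,1.98,0],[0,0,0,0,0,1.98,0]]}}

```text
time_s: 7.67
position: [0.5445, -0.0089, 0.0821]
tcp_rot: [[0.992, 0.125, 0.002], [0.125, -0.992, -0.001], [0.002, 0.001, -1.0]]
force: [0.8, 0.3, -2.2]
opening: 0.323
grasp_force: 30.0
```

Run:
```python
from h import *
s=read_state();print(rk(*s['position'][:2]),s['position'][2],s['force'].round(1),s['time_s']); 
for a in(74,66,60,54,52.5): print(a,tgt(a,-1,3.46,.0815))
```

```text
(np.float64(-0.8), np.float64(81.3)) 0.08208377462785313 [ 0.8  0.3 -2.2] 7.6667
74 [0.009, -0.028, 0.742, -0.023, 0.243, 0.02]
66 [0.009, -0.028, 0.742, -0.041, 0.509, 0.02]
60 [0.009, -0.028, 0.742, -0.054, 0.709, 0.02]
54 [0.009, -0.028, 0.742, -0.067, 0.909, 0.02]
52.5 [0.009, -0.028, 0.742, -0.07, 0.958, 0.02]
```

{"api": "send_rows", "payload": {"commands": [[0,0,0.1,-0.01,0.08,0.02,0],[0,0,0.2,-0.015,0.16,0.02,0],[0,0,0.35,-0.02,0.24,0.02,0],[0,0,0.5,-0.025,0.31,0.02,0],[0,0,0.6,-0.03,0.38,0.02,0],[0,0,0.74,-0.035,0.45,0.02,0],[0,0,0.74,-0.04,0.52,0.02,0],[0,0,0.74,-0.045,0.59,0.02,0],[0,0,0.74,-0.05,0.66,0.02,0],[0,0,0.74,-0.055,0.73,0.02,0],[0,0,0.74,-0.06,0.79,0.02,0],[0,0,0.74,-0.065,0.85,0.02,0],[0,0,0.74,-0.067,0.91,0.02,0],[0,0,0.74,-0.067,0.91,0.02,0],[0,0,0.74,-0.067,0.91,0.02,0]]}}

```text
time_s: 8.92
position: [0.545, -0.0365, 0.0801]
tcp_rot: [[0.998, 0.061, -0.0], [0.061, -0.998, -0.001], [-0.0, 0.001, -1.0]]
force: [-0.9, 0.0, -1.1]
opening: 0.319
grasp_force: 30.0
```

Run:
```python
from h import *
s=read_state();print(rk(*s['position'][:2]),s['position'][2],s['force'].round(1),s['time_s']); 
for a in(53,52): print(a,tgt(a,-1,3.46,.0815))
c=cap('wrist');save(c,'w5');im=c['im']
# predicted inner corners: visible slat parts
for t in(150,200):
  for x in slats(c,thr=t): print(x,rk(x[0],x[1]))
cv2.imwrite('pics/w5c.png',cv2.resize(im[100:340,150:470],(800,600),interpolation=2))
```

```text
(np.float64(-2.0), np.float64(53.7)) 0.08005344154286564 [-0.9  0.  -1.1] 8.9167
53 [0.007, 0.001, 0.003, 0.034, 0.023, -0.048]
52 [0.007, 0.001, 0.003, 0.033, 0.056, -0.048]
```

View pics/w5c.png

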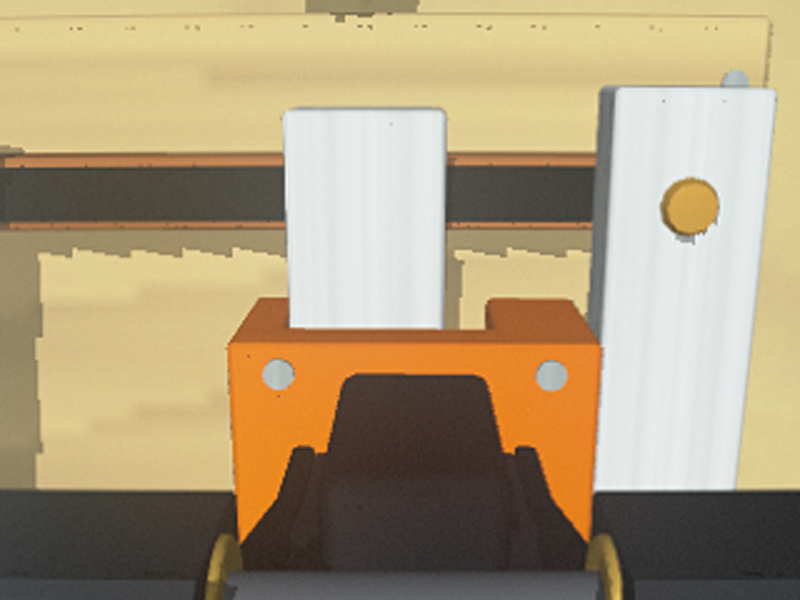

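The crop shows slat 1 against the hook at column 288. The foot's outer edge at column 598 is almost at the end slat's edge, about 603. I'll measure the gap.

Run:
```python
from h import *
c=load('w5')
for p in[(284,112),(290,328),(446,112),(442,328),(613,92),(604,330),(775,92),(740,488)]:
    q=onz(c,150+p[0]/2.5,100+p[1]/2.5,.04); print(p,rk(*q[:2]))
for p in[(600,345),(230,345)]: print('bridge',rk(*onz(c,150+p[0]/2.5,100+p[1]/2.5,.0795-.0635+.038)[:2]))
```

```text
(284, 112) (np.float64(69.8), np.float64(79.0))
(290, 328) (np.float64(26.6), np.float64(79.4))
(446, 112) (np.float64(69.8), np.float64(47.8))
(442, 328) (np.float64(26.6), np.float64(48.2))
(613, 92) (np.float64(73.7), np.float64(15.8))
(604, 330) (np.float64(26.2), np.float64(14.8))
(775, 92) (np.float64(74.0), np.float64(-15.8))
(740, 488) (np.float64(-9.6), np.float64(-17.3))
bridge (np.float64(27.2), np.float64(18.4))
bridge (np.float64(27.1), np.float64(89.1))
```

{"api": "send_rows", "payload": {"commands": [[0,0,0,0,0.02,0,0],[0,0,0,0,0.04,0,0],[0,0,0,0,0.055,0,0],[0,0,0,0,0.055,0,0],[0,0,0,0,0.055,0,0],[0,0,0,0,0.055,0,0]]}}

```text
time_s: 9.47
position: [0.545, -0.0378, 0.0801]
tcp_rot: [[0.998, 0.06, -0.0], [0.06, -0.998, -0.0], [-0.0, 0.0, -1.0]]
force: [-0.2, 0.9, -1.4]
opening: 0.315
grasp_force: 30.0
```

```bash
cat >> h.py <<'E'
def edges(c,z=.04,acs=(55,62,68),lo=-20,hi=300):
    """along-positions (mm) of white slat tops along lines at given across (mm): list of (start,end)"""
    im=cv2.cvtColor(cv2.GaussianBlur(c['im'],(3,3),0),cv2.COLOR_BGR2HSV).astype(np.float32)
    al=np.arange(lo,hi,.25); out={}
    for ac in acs:
        P=np.c_[END[0]+ey[0]*al/1e3+ex[0]*ac/1e3,END[1]+ey[1]*al/1e3+ex[1]*ac/1e3,np.full(al.size,z)]
        uv=proj(c,P).astype(np.float32); S=cv2.remap(im,uv[:,0],uv[:,1],1,borderValue=(0,255,0))
        S=S.reshape(-1,3); m=((S[:,1]<45)&(S[:,2]>165)).astype(int)
        d=np.diff(np.r_[0,m,0]); r=[(float(al[a]),float(al[b-1])) for a,b in zip(np.where(d==1)[0],np.where(d==-1)[0]) if b-a>90]
        out[ac]=r
    return out
def centers(c,**k):
    for ac,r in edges(c,**k).items(): print(ac,[(round((a+b)/2,1),round(b-a,1)) for a,b in r])
E
python3 - <<'E'
from h import *
s=read_state();print(rk(*s['position'][:2]),s['position'][2],s['force'].round(1),s['time_s']); 
c=cap('wrist');save(c,'w6'); centers(load('w5'),acs=(30,62,68)); centers(c,acs=(30,62,68)); centers(load('wrist3'),acs=(-65,-30,30,62,68))
for z in (.0815,.14,.2): print(z,tgt(57.5,-2,3.46,z))
E
```

```text
(np.float64(-2.0), np.float64(52.4)) 0.08011369696626697 [-0.2  0.9 -1.4] 9.4667
30 [(-0.2, 31.5), (63.9, 31.2), (165.8, 31.5)]
62 [(-0.2, 31.5), (63.9, 31.2), (161.8, 31.5)]
68 [(-0.2, 31.5), (63.8, 31.5), (160.9, 31.2)]
30 [(-0.4, 31.2), (62.8, 31.0), (165.6, 31.2)]
62 [(-0.4, 31.2), (62.8, 31.0), (161.6, 31.2)]
68 [(-0.2, 31.5), (62.5, 31.5), (160.9, 31.2)]
-65 [(0.1, 31.8), (80.6, 32.8), (177.9, 31.8), (271.4, 31.2)]
-30 [(0.1, 31.8), (83.1, 32.8), (173.4, 31.8), (269.9, 31.2)]
30 [(0.2, 31.5), (87.4, 31.8), (166.1, 31.8), (267.1, 31.2)]
62 [(0.1, 31.8), (90.0, 32.0), (161.6, 32.2), (265.6, 31.2)]
68 [(0.0, 31.5), (90.4, 31.8), (161.2, 32.0)]
0.0815 [0.001, -0.0, 0.001, -0.001, -0.169, -0.045]
0.14 [0.001, -0.0, 0.001, -0.001, -0.169, -1.995]
0.2 [0.001, -0.0, 0.001, -0.001, -0.168, -3.995]
```

Slat 1 is at 63.0 mm and parallel. One more small draw, then centre the channel and lift.

{"api": "send_rows", "payload": {"commands": [[0,0,0,0,0.025,0,0],[0,0,0,0,0.025,0,0],[0,0,0,0,0.025,0,0],[0,0,0,0,0.025,0,0],[0,0,0,0,0.025,0,0]]}}

```text
time_s: 9.93
position: [0.5451, -0.0385, 0.0802]
tcp_rot: [[0.998, 0.06, -0.0], [0.06, -0.998, -0.0], [-0.0, 0.0, -1.0]]
force: [-0.8, 1.1, -1.9]
opening: 0.317
grasp_force: 30.0
```

Run:
```python
from h import *
s=read_state();print(rk(*s['position'][:2]),s['position'][2],s['force'].round(1),s['time_s']); 
c=cap('wrist');save(c,'w7'); centers(c,acs=(30,50,62,68))
```

```text
(np.float64(-2.0), np.float64(51.7)) 0.08015183914979215 [-0.8  1.1 -1.9] 9.9333
30 [(-0.4, 31.2), (62.0, 31.0), (165.6, 31.2)]
50 [(62.0, 31.0), (163.1, 31.2)]
62 [(-0.2, 31.5), (61.9, 31.2), (161.6, 31.2)]
68 [(-0.4, 31.2), (61.8, 31.5), (161.0, 31.5)]
```

{"api": "send_rows", "payload": {"commands": [[0,0,0,0,-0.09,0,0],[0,0,0,0,-0.17,0,0],[0,0,0,0,-0.17,0,0],[0,0,0,0,-0.17,-0.7,0],[0,0,0,0,-0.17,-1.4,0],[0,0,0,0,-0.17,-2.1,0],[0,0,0.4,0,-1.1,-2.1,0],[0,0,0.9,0,-2,-2.1,0],[0,0,1.41,0,-3,-2.1,0],[0,0,1.41,0,-3.78,-2.1,0],[0,0,1.41,0,-3.78,-2.1,0],[0,0,1.41,0,-3.78,-2.1,0],[0,0,1.41,0,-3.78,-2.1,0]]}}

```text
time_s: 11.07
position: [0.5385, 0.0744, 0.1432]
tcp_rot: [[0.998, -0.062, 0.0], [-0.062, -0.998, -0.001], [0.001, 0.001, -1.0]]
force: [0.2, 0.1, -1.0]
opening: 0.32
grasp_force: 30.0
```

Run:
```python
from h import *
s=read_state();print(rk(*s['position'][:2]),s['position'][2],s['force'].round(1),s['time_s']); 
c=cap('wrist');save(c,'w8'); centers(c,acs=(30,40,50,62,68)); print(tgt(165,-2,-3.69,.0815))
```

```text
(np.float64(-1.8), np.float64(164.8)) 0.14321579116605881 [ 0.2  0.1 -1. ] 11.0667
30 [(-0.2, 31.5), (62.1, 31.2), (165.5, 32.0), (266.6, 31.2)]
40 [(-0.2, 31.5), (62.1, 31.2), (164.2, 32.0), (266.4, 31.2)]
50 [(62.2, 31.0), (163.1, 31.2), (265.8, 31.0)]
62 [(-0.2, 31.5), (62.0, 31.5), (161.5, 31.5), (265.2, 31.0)]
68 [(-0.2, 31.5), (61.9, 31.2), (160.9, 31.8), (268.1, 23.2)]
[0.005, -0.005, 0.017, -0.012, -0.02, 2.056]
```

{"api": "send_rows", "payload": {"commands": [[0,0,0,0,0,0.5,0],[0,0,0,0,0,1,0],[0,0,0,0,0,1.5,0],[0,0,0,0,0,2.06,0],[0,0,0,0,0,2.06,0],[0,0,0,0,0,2.06,0],[0,0,0,0,0,2.06,0]]}}

```text
time_s: 11.7
position: [0.5389, 0.0739, 0.0818]
tcp_rot: [[0.998, -0.064, 0.001], [-0.064, -0.998, -0.0], [0.001, 0.0, -1.0]]
force: [-0.2, 0.7, -1.4]
opening: 0.322
grasp_force: 30.0
```

Run:
```python
from h import *
s=read_state();print(rk(*s['position'][:2]),s['position'][2],s['force'].round(1),s['time_s']); 
for a in(155,140,116): print(tgt(a,-2,3.46,.0815))
```

```text
(np.float64(-1.4), np.float64(164.3)) 0.08184845089889142 [-0.2  0.7 -1.4] 11.7
[0.002, -0.011, -1.423, 0.017, 0.31, 0.012]
[0.002, -0.011, -1.423, 0.079, 0.806, 0.012]
[0.002, -0.011, -1.423, 0.178, 1.6, 0.012]
```

{"api": "send_rows", "payload": {"commands": [[0,0,-0.1,0.01,0.09,0,0],[0,0,-0.2,0.01,0.18,0,0],[0,0,-0.35,0.02,0.27,0,0],[0,0,-0.5,0.03,0.36,0,0],[0,0,-0.65,0.04,0.45,0,0],[0,0,-0.8,0.05,0.54,0,0],[0,0,-0.95,0.06,0.63,0,0],[0,0,-1.1,0.07,0.72,0,0],[0,0,-1.25,0.08,0.81,0,0],[0,0,-1.42,0.09,0.9,0,0],[0,0,-1.42,0.1,0.99,0,0],[0,0,-1.42,0.11,1.08,0,0],[0,0,-1.42,0.125,1.17,0,0],[0,0,-1.42,0.135,1.26,0,0],[0,0,-1.42,0.145,1.35,0,0],[0,0,-1.42,0.155,1.43,0,0],[0,0,-1.42,0.165,1.51,0,0],[0,0,-1.42,0.175,1.58,0,0],[0,0,-1.42,0.175,1.58,0,0],[0,0,-1.42,0.175,1.58,0,0]]}}

```text
time_s: 13.37
position: [0.5407, 0.0266, 0.0813]
tcp_rot: [[0.998, 0.061, 0.0], [0.061, -0.998, -0.001], [0.0, 0.001, -1.0]]
force: [0.2, 0.0, -0.7]
opening: 0.319
grasp_force: 30.0
```

Run:
```python
from h import *
s=read_state();print(rk(*s['position'][:2]),s['position'][2],s['force'].round(1),s['time_s']); 
c=cap('wrist');save(c,'w9'); centers(c,acs=(30,40,50,62,68)); print(tgt(114.3,-2,3.46,.0815))
```

```text
(np.float64(-2.5), np.float64(116.9)) 0.08130789941474992 [ 0.2  0.  -0.7] 13.3667
30 [(-0.1, 31.2), (62.1, 31.2), (127.1, 31.2), (266.9, 31.2)]
40 [(-0.2, 31.5), (62.1, 31.2), (127.1, 31.2), (266.4, 31.2)]
50 [(62.1, 31.2), (127.1, 30.8), (265.9, 31.2)]
62 [(-0.1, 31.2), (62.1, 31.2), (127.0, 31.5), (264.8, 30.0)]
68 [(-0.2, 31.5), (62.0, 31.5), (126.9, 31.2)]
[0.007, -0.004, 0.012, 0.014, 0.091, -0.006]
```

{"api": "send_rows", "payload": {"commands": [[0,0,0,0,0.03,0,0],[0,0,0,0,0.055,0,0],[0,0,0,0,0.075,0,0],[0,0,0,0,0.087,0,0],[0,0,0,0,0.087,0,0],[0,0,0,0,0.087,0,0],[0,0,0,0,0.087,0,0]]}}

```text
time_s: 14.0
position: [0.5407, 0.0245, 0.0813]
tcp_rot: [[0.998, 0.061, -0.0], [0.061, -0.998, 0.0], [-0.0, -0.0, -1.0]]
force: [0.4, 0.7, -0.9]
opening: 0.318
grasp_force: 30.0
```

Run:
```python
from h import *
s=read_state();print(rk(*s['position'][:2]),s['position'][2],s['force'].round(1),s['time_s']); 
c=cap('wrist');save(c,'w10'); centers(c,acs=(30,40,50,62,68))
```

```text
(np.float64(-2.6), np.float64(114.8)) 0.08133623589124658 [ 0.4  0.7 -0.9] 14.0
30 [(-0.2, 31.5), (62.1, 31.2), (125.1, 31.2), (266.9, 31.2)]
40 [(-0.2, 31.5), (62.1, 31.2), (125.2, 31.5), (266.4, 31.2)]
50 [(62.1, 31.2), (125.1, 30.8), (265.4, 30.2)]
62 [(-0.2, 31.5), (62.0, 31.5), (125.1, 31.2), (263.8, 28.0)]
68 [(-0.2, 31.5), (61.9, 31.2), (125.0, 31.5)]
```

{"api": "send_rows", "payload": {"commands": [[0,0,0,0,0.025,0,0],[0,0,0,0,0.025,0,0],[0,0,0,0,0.025,0,0],[0,0,0,0,0.025,0,0],[0,0,0,0,0.025,0,0]]}}

```text
time_s: 14.47
position: [0.5407, 0.0237, 0.0813]
tcp_rot: [[0.998, 0.061, -0.0], [0.061, -0.998, -0.0], [-0.0, 0.0, -1.0]]
force: [-0.2, 0.5, -1.4]
opening: 0.32
grasp_force: 30.0
```

Run:
```python
from h import *
s=read_state();print(rk(*s['position'][:2]),s['position'][2],s['force'].round(1),s['time_s']); 
c=cap('wrist');save(c,'w11'); centers(c,acs=(30,40,50,62,68))
```

```text
(np.float64(-2.7), np.float64(114.0)) 0.08131702272251334 [-0.2  0.5 -1.4] 14.4667
30 [(-0.2, 31.5), (62.1, 31.2), (124.4, 31.2), (266.9, 31.2)]
40 [(-0.1, 31.2), (62.1, 31.2), (124.4, 31.2), (266.4, 31.2)]
50 [(62.2, 31.0), (124.2, 31.0), (264.9, 29.2)]
62 [(-0.1, 31.2), (62.1, 31.2), (124.4, 31.2), (263.2, 27.0)]
68 [(-0.2, 31.5), (62.0, 31.0), (124.2, 31.5)]
```

{"api": "send_rows", "payload": {"commands": [[0,0,0,0,-0.09,0,0],[0,0,0,0,-0.17,0,0],[0,0,0,0,-0.17,0,0],[0,0,0,0,-0.17,-0.7,0],[0,0,0,0,-0.17,-1.4,0],[0,0,0,0,-0.17,-2.1,0],[0,0,0.2,0,-1.1,-2.1,0],[0,0,0.4,0,-2.1,-2.1,0],[0,0,0.57,0,-3.1,-2.1,0],[0,0,0.57,0,-4.1,-2.1,0],[0,0,0.57,0,-4.99,-2.1,0],[0,0,0.57,0,-4.99,-2.1,0],[0,0,0.57,0,-4.99,-2.1,0],[0,0,0.57,0,-4.99,-2.1,0],[0,0,0.57,0,-4.99,-2.1,0]]}}

```text
time_s: 15.77
position: [0.5316, 0.1723, 0.1443]
tcp_rot: [[1.0, 0.011, -0.0], [0.011, -1.0, -0.0], [-0.0, 0.0, -1.0]]
force: [0.3, -0.3, -1.4]
opening: 0.316
grasp_force: 30.0
```

Run:
```python
from h import *
s=read_state();print(rk(*s['position'][:2]),s['position'][2],s['force'].round(1),s['time_s']); 
c=cap('wrist');save(c,'w12'); centers(c,acs=(30,40,50,62)); print(tgt(264,-2.5,.6,.0815))
```

```text
(np.float64(-2.7), np.float64(262.9)) 0.14429863886366628 [ 0.3 -0.3 -1.4] 15.7667
30 [(62.5, 31.5), (124.8, 31.5), (266.8, 31.5)]
40 [(62.5, 31.5), (124.6, 31.2), (266.2, 31.5)]
50 [(62.6, 31.2), (124.9, 31.2), (266.0, 31.0)]
62 [(62.5, 31.5), (124.6, 31.2), (265.2, 31.5)]
[0.003, 0.002, -0.004, 0.003, -0.044, 2.094]
```

{"api": "send_rows", "payload": {"commands": [[0,0,0,0,-0.02,0.5,0],[0,0,0,0,-0.02,1,0],[0,0,0,0,-0.02,1.5,0],[0,0,0,0,-0.02,2.09,0],[0,0,0,0,-0.02,2.09,0],[0,0,0,0,-0.02,2.09,0],[0,0,0,0,-0.02,2.09,0]]}}

```text
time_s: 16.4
position: [0.5322, 0.1732, 0.0822]
tcp_rot: [[1.0, 0.01, 0.001], [0.01, -1.0, 0.0], [0.001, -0.0, -1.0]]
force: [0.0, 0.3, -0.6]
opening: 0.32
grasp_force: 30.0
```

Run:
```python
from h import *
s=read_state();print(rk(*s['position'][:2]),s['position'][2],s['force'].round(1),s['time_s']); 
for a in(250,230,177.5): print(tgt(a,-2.5,3.46,.0815))
```

```text
(np.float64(-2.1), np.float64(263.8)) 0.08221686365783318 [ 0.   0.3 -0.6] 16.4
[-0.001, -0.01, -0.572, 0.008, 0.459, 0.024]
[-0.001, -0.01, -0.572, 0.042, 1.125, 0.024]
[-0.001, -0.01, -0.572, 0.129, 2.872, 0.024]
```

{"api": "send_rows", "payload": {"commands": [[0,0,-0.08,0,0.1,0.02,0],[0,0,-0.16,0,0.2,0.02,0],[0,0,-0.24,0,0.31,0.02,0],[0,0,-0.32,0.01,0.42,0.02,0],[0,0,-0.4,0.01,0.54,0.02,0],[0,0,-0.48,0.02,0.66,0.02,0],[0,0,-0.57,0.02,0.78,0.02,0],[0,0,-0.57,0.03,0.9,0.02,0],[0,0,-0.57,0.035,1.02,0.02,0],[0,0,-0.57,0.04,1.14,0.02,0],[0,0,-0.57,0.05,1.26,0.02,0],[0,0,-0.57,0.055,1.38,0.02,0],[0,0,-0.57,0.06,1.5,0.02,0],[0,0,-0.57,0.07,1.62,0.02,0],[0,0,-0.57,0.075,1.74,0.02,0],[0,0,-0.57,0.08,1.86,0.02,0],[0,0,-0.57,0.085,1.97,0.02,0],[0,0,-0.57,0.09,2.08,0.02,0],[0,0,-0.57,0.095,2.18,0.02,0],[0,0,-0.57,0.1,2.28,0.02,0]]}}

```text
time_s: 18.07
position: [0.5353, 0.105, 0.081]
tcp_rot: [[0.998, 0.061, -0.0], [0.061, -0.998, -0.0], [-0.0, 0.0, -1.0]]
force: [0.0, 0.5, -0.2]
opening: 0.319
grasp_force: 30.0
```

Run:
```python
from h import *
s=read_state();print(rk(*s['position'][:2]),s['position'][2],s['force'].round(1),s['time_s']); 
for a in(180,178.5): print(tgt(a,-2.5,3.46,.0815))
```

```text
(np.float64(-3.1), np.float64(195.5)) 0.08099685052582048 [ 0.   0.5 -0.2] 18.0667
[0.001, 0.002, 0.01, 0.02, 0.518, -0.017]
[0.001, 0.002, 0.01, 0.02, 0.568, -0.017]
```

{"api": "send_rows", "payload": {"commands": [[0,0,0,0,0.09,0,0],[0,0,0,0,0.18,0,0],[0,0,0,0,0.27,0,0],[0,0,0,0,0.36,0,0],[0,0,0,0,0.44,0,0],[0,0,0,0,0.51,0,0],[0,0,0,0,0.56,0,0],[0,0,0,0,0.56,0,0],[0,0,0,0,0.56,0,0],[0,0,0,0,0.56,0,0]]}}

```text
time_s: 18.9
position: [0.5365, 0.0884, 0.0811]
tcp_rot: [[0.998, 0.061, 0.0], [0.061, -0.998, -0.0], [0.0, 0.0, -1.0]]
force: [0.8, 0.1, -1.4]
opening: 0.321
grasp_force: 30.0
```

Run:
```python
from h import *
s=read_state();print(rk(*s['position'][:2]),s['position'][2],s['force'].round(1),s['time_s']); 
c=cap('wrist');save(c,'w13'); centers(c,acs=(30,40,50,62,68))
```

```text
(np.float64(-2.9), np.float64(178.9)) 0.08110123581770784 [ 0.8  0.1 -1.4] 18.9
30 [(62.2, 31.5), (124.4, 31.2), (188.8, 31.0)]
40 [(62.2, 31.5), (124.4, 31.2), (188.9, 31.2)]
50 [(62.2, 31.0), (124.5, 31.0), (188.9, 31.2)]
62 [(62.1, 31.2), (124.4, 31.2), (188.8, 31.5)]
68 [(62.0, 31.5), (124.4, 31.2)]
```

{"api": "send_rows", "payload": {"commands": [[0,0,0,0,0.025,0,0],[0,0,0,0,0.05,0,0],[0,0,0,0,0.075,0,0],[0,0,0,0,0.075,0,0],[0,0,0,0,0.075,0,0],[0,0,0,0,0.075,0,0],[0,0,0,0,0.075,0,0]]}}

```text
time_s: 19.53
position: [0.5365, 0.0865, 0.0811]
tcp_rot: [[0.998, 0.061, 0.0], [0.061, -0.998, 0.0], [0.0, -0.0, -1.0]]
force: [0.2, 1.5, -0.6]
opening: 0.325
grasp_force: 30.0
```

Run:
```python
from h import *
s=read_state();print(rk(*s['position'][:2]),s['position'][2],s['force'].round(1),s['time_s']); 
c=cap('wrist');save(c,'w14'); centers(c,acs=(30,40,50,62,68))
```

```text
(np.float64(-3.0), np.float64(177.0)) 0.08109874466498374 [ 0.2  1.5 -0.6] 19.5333
30 [(62.2, 31.5), (124.5, 31.5), (187.2, 31.0)]
40 [(62.1, 31.2), (124.4, 31.2), (187.2, 31.5)]
50 [(62.2, 31.0), (124.5, 31.0), (187.2, 31.0)]
62 [(62.1, 31.2), (124.4, 31.2), (187.2, 31.0)]
68 [(62.0, 31.5), (124.4, 31.2)]
```

{"api": "send_rows", "payload": {"commands": [[0,0,0,0,0.02,0,0],[0,0,0,0,0.02,0,0],[0,0,0,0,0.02,0,0],[0,0,0,0,0.02,0,0],[0,0,0,0,0.02,0,0]]}}

```text
time_s: 20.0
position: [0.5365, 0.0857, 0.0811]
tcp_rot: [[0.998, 0.061, -0.0], [0.061, -0.998, 0.0], [-0.0, -0.0, -1.0]]
force: [-0.2, 2.4, -0.4]
opening: 0.318
grasp_force: 30.0
```

Run:
```python
from h import *
s=read_state();print(rk(*s['position'][:2]),s['position'][2],s['force'].round(1),s['time_s']); 
c=cap('wrist');save(c,'w15'); centers(c,acs=(30,40,50,62,68))
q=np.load('spq.npy'); print(tgt(182,-3,3.46,.32), goto([.48,-.25,.32],-90))
# check free spot via first wrist picture of the table
```

```text
(np.float64(-3.0), np.float64(176.2)) 0.08107381956898096 [-0.2  2.4 -0.4] 20.0
30 [(62.2, 31.5), (124.4, 31.2), (186.5, 31.0)]
40 [(62.2, 31.5), (124.4, 31.2), (186.6, 31.2)]
50 [(62.2, 31.0), (124.5, 31.0), (186.5, 31.0)]
62 [(62.0, 31.5), (124.4, 31.2), (186.5, 31.0)]
68 [(62.0, 31.5), (124.4, 31.2)]
[0.0, -0.0, 0.01, 0.001, -0.192, -7.964] ([0.0, -0.0, 0.702, -2.567, 11.055, -7.964], np.float64(9.974284131012311), np.float64(0.49043273981622215))
```

All pitches are now about 62.2 mm and parallel. I retreat, lift and carry the spacer to the free table area beyond the end slat.

{"api": "send_rows", "payload": {"commands": [[0,0,0,0,-0.09,0,0],[0,0,0,0,-0.17,0,0],[0,0,0,0,-0.17,0,0],[0,0,0,0,-0.17,-0.7,0],[0,0,0,0,-0.17,-1.7,0],[0,0,0,0,-0.17,-2.9,0],[0,0,0,0,-0.17,-4.1,0],[0,0,0,0,-0.17,-5.3,0],[0,0,0,-1.78,5,-5.5,0],[0,0,0.7,-3.56,10.99,-5.5,0],[0,0,0.7,-3.56,10.99,-5.5,0],[0,0,0.7,-3.56,10.99,-5.5,0],[0,0,0.7,-3.56,10.99,-5.5,0],[0,0,0.7,-3.56,10.99,-5.5,0],[0,0,0.7,-3.56,10.99,-5.5,0],[0,0,0.7,-3.56,10.99,-5.5,0],[0,0,0.7,-3.56,10.99,-5.5,0],[0,0,0.7,-3.56,10.99,-5.5,0],[0,0,0.7,-3.56,10.99,-5.5,0],[0,0,0.7,-3.56,10.99,-5.5,0]]}}

```text
time_s: 21.72
position: [0.4497, -0.2489, 0.2457]
tcp_rot: [[1.0, 0.0, -0.001], [0.0, -1.0, 0.001], [-0.001, -0.001, -1.0]]
force: [0.6, -0.6, -1.5]
opening: 0.316
grasp_force: 30.0
```

Run:
```python
from h import *
s=read_state();print(s['position'],s['time_s'])
c=cap('wrist');save(c,'w16'); centers(c,acs=(-60,-30,0,30,60)); print(goto([.45,-.25,.0645],-90))
```

```text
[ 0.44969519 -0.24891537  0.24572891] 21.7167
-60 [(0.4, 31.8), (63.2, 32.0), (125.5, 31.5)]
-30 [(0.2, 31.5), (63.0, 31.5), (125.5, 31.5)]
0 [(0.2, 31.5), (62.9, 31.2), (124.9, 30.2)]
30 [(0.2, 31.5), (62.8, 31.5)]
60 [(0.2, 31.5), (62.8, 31.5)]
([-0.013, 0.01, 0.015, 0.009, 0.057, 6.043], np.float64(4.347527230784698), np.float64(0.015676478919932072))
```

Slats 1 and 2 are unchanged. I set the spacer down and check contact before releasing.

{"api": "send_rows", "payload": {"commands": [[0,0,0,0,0,1.2,0],[0,0,0,0,0,2.4,0],[0,0,0,0,0,3.6,0],[0,0,0,0,0,4.8,0],[0,0,0,0,0,5.5,0],[0,0,0,0,0,5.8,0],[0,0,0,0,0,6,0],[0,0,0,0,0,6.04,0],[0,0,0,0,0,6.04,0],[0,0,0,0,0,6.04,0],[0,0,0,0,0,6.04,0]]}}

```text
time_s: 22.68
position: [0.451, -0.2504, 0.0663]
tcp_rot: [[1.0, 0.0, 0.002], [0.0, -1.0, -0.002], [0.002, 0.002, -1.0]]
force: [0.2, 0.1, -1.7]
opening: 0.319
grasp_force: 30.0
```

{"api": "send_rows", "payload": {"commands": [[0,0,0,0,0,0.04,0],[0,0,0,0,0,0.08,0],[0,0,0,0,0,0.08,0],[0,0,0,0,0,0.08,0],[0,0,0,0,0,0.08,0]]}}

```text
time_s: 23.1
position: [0.4506, -0.2504, 0.0633]
tcp_rot: [[1.0, 0.0, 0.001], [0.0, -1.0, -0.001], [0.001, 0.001, -1.0]]
force: [-0.3, 0.1, 5.8]
opening: 0.32
grasp_force: 30.0
```

Contact shows (5.8 N up). I release and rise.

{"api": "send_rows", "payload": {"commands": [[0,0,0,0,0,0,0.3],[0,0,0,0,0,0,0.6],[0,0,0,0,0,0,1],[0,0,0,0,0,0,1],[0,0,0,0,0,0,1],[0,0,0,0,0,0,1],[0,0,0,0,0,0,1],[0,0,0,0,0,0,1],[0,0,0,0,0,0,1],[0,0,0,0,0,-0.5,1],[0,0,0,0,0,-1.5,1],[0,0,0,0,0,-2.7,1],[0,0,0,0,0,-3.9,1],[0,0,0,0,-1,-5.1,1],[0,0,0,-0.5,-2,-6.3,1],[0,0,0,-1,-4,-7.5,1],[0,0,0,-1,-5.5,-8.5,1],[0,0,0,-1,-5.5,-8.5,1],[0,0,0,-1,-5.5,-8.5,1],[0,0,0,-1,-5.5,-8.5,1]]}}

```text
time_s: 24.77
position: [0.4202, -0.083, 0.3194]
tcp_rot: [[1.0, 0.004, 0.004], [0.004, -1.0, -0.002], [0.004, 0.002, -1.0]]
force: [-0.2, -0.8, 0.9]
opening: 0.997
grasp_force: 0.0
```

Run:
```python
from h import *
s=read_state();print(s['position'],s['time_s'],s['opening'])
c=cap('wrist');save(c,'w17'); centers(c,acs=(-65,-50,-30,0,30,60)); cv2.imwrite('pics/w17b.png',c['im'])
```

```text
[ 0.42018764 -0.08298176  0.31941168] 24.7667 0.997005340811695
-65 [(-0.1, 32.2), (62.8, 31.5), (125.0, 31.5), (187.4, 31.8)]
-50 [(62.5, 31.0), (124.5, 31.0), (186.9, 30.8)]
-30 [(-0.2, 32.0), (62.5, 31.5), (124.8, 31.5), (187.1, 31.2)]
0 [(-0.4, 31.8), (62.4, 31.8), (124.6, 31.2), (186.9, 31.2)]
30 [(-0.4, 31.8), (62.1, 31.2), (124.5, 31.5), (186.9, 31.2)]
60 [(-0.2, 31.5), (62.0, 31.5), (124.4, 31.2), (186.8, 31.0)]
```

View pics/w17b.png

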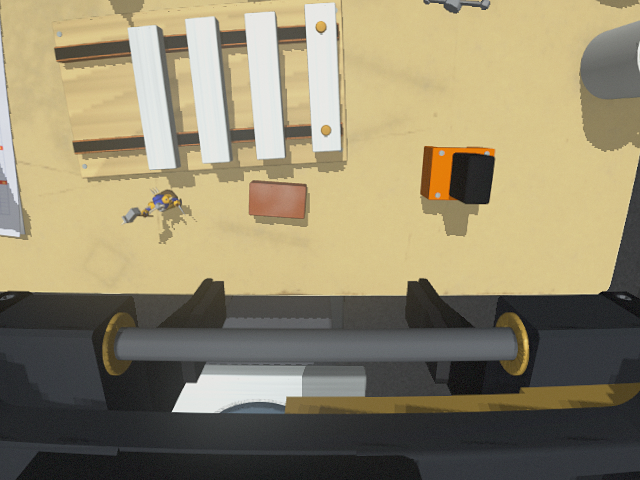

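The four slats (columns 152, 208, 265, 323) are evenly spaced and parallel, with pitches of 62.5, 62.3 and 62.3 mm. The spacer stands upright and released at (458,175). I hand in.

```bash
python3 -c "
from rig import bot; print(bot.hand_in())"
```

```text
the job is handed in; nothing more can be done
None
```

I drew all three loose slats up with the spacer and stood it upright on the table past the end slat; slat pitches measured about 62.5, 62.3 and 62.3 mm and parallel, and I handed the job in at about 25 s, with no verdict returned.

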